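Fish a setting ring out from under the low shelf

ROBOT

A 6-joint arm with a two-finger parallel gripper is mounted at the origin on a cart in front of the work surface, level with it; the furniture and walls round the work are solid. World frame = base frame: x ahead of the robot, y to its left, z up, the work surface at z = 0. Lengths are in m, angles in degrees, forces in N, time in s.
With the tool pointing down it reaches from about 0.25 to 0.8 m from the base axis. Payload 8.5 kg.
Tool frame: the origin (TCP) lies at the very end of the fingers, on their centre line; the grasp point (between the pads) lies 19 mm behind it; z points along the fingers, y is the line along which they close (so a half turn about z gives the same grasp; the last joint's range is limited). The gripper opens to 85 mm and grips with 20 to 120 N. Pads are 22 mm wide; open, the fingers measure 114 mm over their backs; the gripper's body (76 mm by 85 mm) begins 54 mm behind the grasp point. The pads swing forward as they close: fully open they stand 13 mm farther back than shut.
Start: joints at [66.635, 13.648, -0.773, 75.585, 0, 90], TCP at [0.208, 0.482, 0.231] pointing down, gripper open.
Joint ranges: [-152.45, 152.45], [-59.26, 108.67], [-65.41, 83.53], [-104.44, 129.93], [-82.83, 76.93], [-180, 180]. Speed limits (degrees/s): [127.2, 127.2, 159.86, 180, 180, 180].

INTERFACE

Orientations are given as a 3x3 rotation matrix whose columns are the frame's x, y, z axes.
In Python, from rig import get_state, viewer, job gives the robot as it stands.
- The arm moves only by the tool drive_tool, never from a script. Its argument "deltas" is one flat list of numbers, 4 for each row, row after row: the shift along the tool's x, y, z in cm, then the turn about the tool's z in degrees. In form: [tx, ty, tz, twist, tx, ty, tz, twist, ...]. A call has 1 to 12 rows; each row is the pose to reach, as a shift and turn from the pose commanded when the call began, along the tool's axes at that moment; what a row does not reach only later rows make up. A row lasts 1/8 s, in which the tool goes at most 62.5 mm and 10.7 degrees, less where a joint would pass 70% of its speed; a pose out of reach is approached as far as the arm can. A call with a gripper value outside its range is refused whole. "hand" is the opening, from 0 (shut) to 1 (fully open), set as the call begins (left out, the last holds). The fingers move at their own pace and stop on an object; "newtons" is the grip in N (left out, the last holds). Time passes only in rows, so rows that repeat a pose let the fingers close. It gives the time, the measured TCP pose, the force, the opening and the grip force at its end, in the units of the state.
- get_state(): the state, without advancing time (a new reading comes with each control period).
- viewer.grab_frame(name): name is "scene" or "top"; returns a dict with "pixels" (480x640x3 uint8, red, green, blue), "depth" (480x640 float32, m along the optical axis (not along the pixel's ray), 0 where there is no reading), "intrinsics" (3x3 intrinsics, pixels), "k1" (the pictures are not rectified: a ray, as slopes to the right and down, at radius r is drawn at 1 + k1 r^2 times it, then the intrinsics apply), "R" (3x3) and "t" (3): a world point X has camera coordinates R X + t. Camera axes: x right, y down, z forward; pixel columns grow to the right and rows downward; lengths in m; the calibration is good to about 2 mm. A picture is of the moment at which its call begins.
- job.hand_in(): hands the job in; it is judged then, once.
The state is a dict: "time": time; "qpos": joint angles; "joint_velocities": joint speeds; "effort": joint torques, N m; "position": TCP position; "eef_rot": TCP orientation; "ft_force": force on the tool from outside, world axes, zero at the start; "torque": the same for the moment, N m; "opening": finger opening in m; "finger_force": force on a finger pad.
Only numpy, scipy, OpenCV 4.12 (cv2) and the standard library are available. Lean on these libraries where they do the work, as an engineer would, in place of code of your own. Each camera call takes 0.05 s, during which the arm holds its last target. There are 200 camera calls.

TASK

A steel setting ring has slid under the low slotted shelf, right up against its back panel, where no finger gets behind it. Take the rubber-tipped probe by its handle, reach in from the open front, press the rubber pad lightly on top of the ring (never with more than 8 N, its faces are lapped) and drag it out with the probe until the whole ring lies flat on the table clear in front of the shelf; do not touch the ring with anything but the probe and do not hit the shelf. Then lay the probe down flat on the table in front of the shelf, off the ring, and leave the loupe and the vial on the shelf standing where they are.

Things in the scene. Friction and masses are not known exactly. Their poses are not given: they have to be found in the camera images.
- shelf: Low grey sheet-steel shelf, fixed: 110 mm deep (own x), 220 wide (y), 50 high. Origin: centre of its footprint; +x runs from the open front (edge at x = -55 mm, clear from the table up to 43 mm) to the closed back panel (inner face x = +52 mm). 3 mm side panels, also closed. The deck has slots 8 mm wide, front to back, through which things beneath can be glimpsed.
- ring_centre (a point): Centre, 7 mm up, of the plain steel setting ring: 48 mm across, 14 mm high, 0.13 to 0.21 kg, small bore. It lies flat on the table under the shelf, 1 to 6 mm from the back panel, up to 60 mm left or right of the shelf's middle. Its friction on the table is 0.5 to 0.7.
- probe_grip (a point): Centre, half-way up, of the probe's black handle, a bar 100 x 16 x 24 mm (own x, y, z); grasp it across the 16 mm. Own +x points to the rubber pad (22 x 26 mm, 7 mm thick), under the end of a spring-steel blade 20 mm wide; pad centre 170 mm ahead of this point. The blade is bent up from use, differently each time: the pad's underside is 0 to 11 mm above the handle's (not measured: feel for it), blade top 10 mm higher.
- probe: The same probe, 234 mm long, 0.14 kg, origin under the handle's centre. Pressed down, blade and grip together give about 2 to 3 N per mm at the pad. The tacky rubber grips the ring better than the table does, but the ring follows only under some 4 to 5 N; pressed less, the pad slides off it (then go back and press a little more).
- loupe_centre (a point): Centre of the black eye loupe (40 mm across, 36 mm high) standing on the shelf's deck.
- vial_centre (a point): Centre of the white pin vial (24 mm across, 74 mm high) standing on the shelf's deck.
There are look-alikes about, which are no part of the job. There is more than one size of the shelf; the job needs the larger.

How it is judged:
By the outcome, as a careful person would: the job done as asked, in the order asked, and still so for the second after the job is handed in, with the robot touching nothing.
It also fails if it takes over 64 s, if anything falls off the work surface, if the arm or the gripper's body presses on something with over 40 N, if the wrist force passes 120 N, or if a joint passes its speed limit or range.

## Working session

There is one attempt and no reset: what is moved stays moved. The work goes in short steps, Python scripts to look and compute and a tool call to move; the robot and the scene stay as the last step left them, time stands still between calls to the robot, and variables do not carry over. Pictures are saved under pics/ and viewed, at most 10 in all, crops included, and the job is handed in when it is done.

Besides the shell and the picture viewer there is one more tool, called after "Call:" as name(argument=value, ...) on one line, values as JSON. drive_tool: Moves the arm, as the interface text tells. Its arguments: {"type":"object","properties":{"deltas":{"type":"array"},"hand":{"type":"number"},"newtons":{"type":"number"}},"required":["deltas"]}

```bash
mkdir -p pics; ls
python3 - <<'E'
from rig import get_state, viewer
import cv2,numpy as np,pickle
s=get_state();print(s['time'],s['position'],np.round(s['eef_rot'],3).tolist(),s['opening'])
d={}
for n in('scene','top'):
    f=viewer.grab_frame(n);d[n]=f;cv2.imwrite(f'pics/{n}0.png',f['pixels'][:,:,::-1]);print(n,f['intrinsics'].tolist(),f['k1'],(-f['R'].T@f['t']).tolist())
pickle.dump(d,open('f0.pkl','wb'))
E
```

```text
pics
0.0 [0.20804701 0.48155379 0.23067366] [[-0.918, 0.397, -0.001], [0.397, 0.918, -0.001], [0.0, -0.001, -1.0]] 0.0855842120882176
scene [[589.3677104998495, 0.0, 324.2463415971089], [0.0, 589.3677104998495, 225.35171686454686], [0.0, 0.0, 1.0]] -0.08423671816680844 [0.13658603521387006, -0.7574062466913808, 0.6094906134947117]
top [[485.8634639223978, 0.0, 315.3418813561215], [0.0, 485.8634639223978, 246.0100424487157], [0.0, 0.0, 1.0]] -0.01695019366107779 [0.44393787056764333, 0.06308741420898764, 0.9117386421205939]
```

View pics/scene0.png

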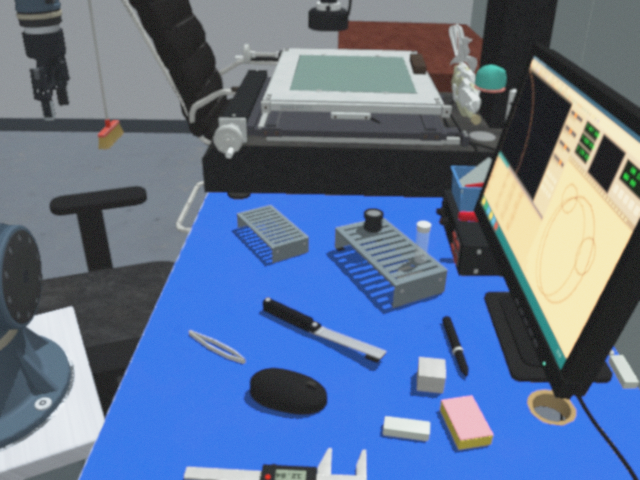

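View pics/top0.png

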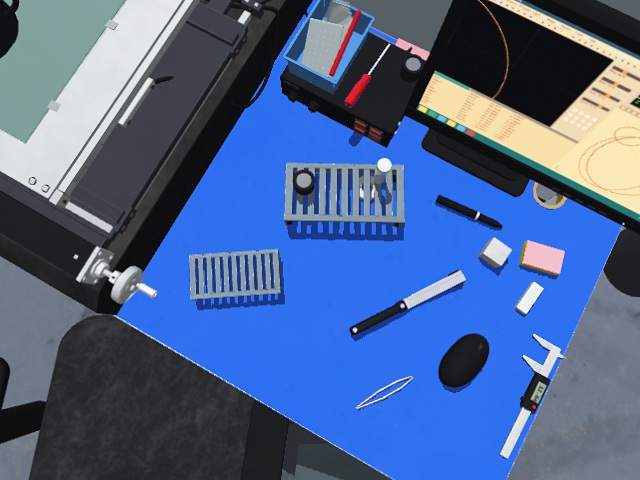

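The scene view shows the large shelf at about (390,260), with the loupe at (373,218) and the vial at (423,235), and the probe from (265,302) to (383,357). In the top view the large shelf spans (285–405, 163–222), and the ring glints through the slots near (368,190). The probe handle runs (352,331) to (405,303) and its pad is near (460,278).

```bash
cat > h.py <<'E'
import cv2,numpy as np
from rig import get_state,viewer
def cast(f,px,z):
    K=np.array(f['intrinsics']);px=np.asarray(px,float).reshape(-1,1,2)
    u=cv2.undistortPoints(px,K,np.array([f['k1'],0,0,0.]))[:,0]
    d=np.c_[u,np.ones(len(u))]@f['R'];c=-f['R'].T@f['t']
    return c+d*((z-c[2])/d[:,2])[:,None]
def proj(f,X):
    r,_=cv2.Rodrigues(f['R']);return cv2.projectPoints(np.asarray(X,float).reshape(-1,1,3),r,f['t'],np.array(f['intrinsics']),np.array([f['k1'],0,0,0.]))[0][:,0]
def pts3(f):
    # world points of every pixel from depth
    v,u=np.mgrid[:480,:640];K=np.array(f['intrinsics'])
    n=cv2.undistortPoints(np.c_[u.ravel(),v.ravel()].astype(float).reshape(-1,1,2),K,np.array([f['k1'],0,0,0.]))[:,0]
    X=np.c_[n,np.ones(len(n))]*f['depth'].reshape(-1,1)
    return ((X-f['t'])@f['R']).reshape(480,640,3)
E
python3 - <<'E'
from h import *
import pickle
d=pickle.load(open('f0.pkl','rb'));f=d['top'];P=pts3(f);im=f['pixels'].astype(int);hsv=cv2.cvtColor(f['pixels'],cv2.COLOR_RGB2HSV)
def roi(m,x0,x1,y0,y1):
    o=np.zeros_like(m);o[y0:y1,x0:x1]=m[y0:y1,x0:x1];return o
def rect(m,z):
    q=np.argwhere(m)[:,::-1];X=cast(f,q,z)[:,:2].astype(np.float32)
    c,s,a=cv2.minAreaRect(X*1000);return np.round(c,1),np.round(s,1),round(a,2),len(q)
Z=P[:,:,2]
nb=hsv[:,:,1]<110
print('table z',np.median(Z[240:280,300:340]))
print('deckdepth',np.percentile(Z[160:225,280:410],[5,50,80,95]))
deck=roi((abs(Z-.05)<.006)&nb,270,415,150,235);print('deck',rect(cv2.morphologyEx(deck.astype(np.uint8),cv2.MORPH_OPEN,np.ones((2,2))),.05))
hb=roi((hsv[:,:,2]<70)&nb,345,412,295,340);print('handle',rect(hb,.02),np.percentile(Z[hb],[5,50,95]))
bl=roi((hsv[:,:,2]>110)&nb,398,470,265,312);print('blade',rect(bl,.02),np.percentile(Z[bl],[5,50,95]))
for u,v in((303,181),(384,166)):
    print(u,v,P[v,u],)
for (x0,x1,y0,y1,n) in ((290,318,166,198,'loupe'),(374,395,155,178,'vial')):
    m=roi((Z>.07),x0,x1,y0,y1);q=P[m];zt=np.percentile(q[:,2],90);q=q[q[:,2]>zt-.006];print(n,len(q),zt,(q.min(0)+q.max(0))/2,np.ptp(q,axis=0))
# under-shelf
m=roi((Z>.006)&(Z<.025)&nb,290,402,165,222);q=np.argwhere(m);print('ring?',len(q),q.min(0) if len(q) else'',q.max(0) if len(q) else '');print(P[m].mean(0) if len(q) else '',P[m].min(0),P[m].max(0))
cv2.imwrite('pics/c1.png',cv2.resize(f['pixels'][150:345,270:480,::-1],None,fx=3.5,fy=3,interpolation=cv2.INTER_CUBIC))
E
```

```text
table z 0.00040413230142451905
deckdepth [-0.00125196  0.04835903  0.05076078  0.08448185]
deck (array([693. ,   4.4]), array([218.7, 110.7]), 87.96, 4225)
handle (array([467.7, -51.1]), array([ 16.1, 109.8]), 25.12, 423) [0.01715293 0.02350935 0.02634112]
blade (array([ 515.9, -152. ]), array([ 21.1, 132.1]), 25.08, 780) [0.00277287 0.01552129 0.02106461]
303 181 [0.70654483 0.08079315 0.08670842]
384 166 [ 0.71913787 -0.05775727  0.12387542]
loupe 383 0.0864653177370266 [0.58587766 0.07994218 0.49616605] [0.28387958 0.03739485 0.83114518]
vial 168 0.12536561938850765 [ 0.58823262 -0.00343472  0.51557473] [0.2885895  0.13304427 0.79232783]
ring? 289 [169 294] [200 395]
[ 0.72644231 -0.02257699  0.01475599] [ 0.69204089 -0.09622059  0.00618435] [0.75188951 0.09964632 0.02499675]
```

View pics/c1.png

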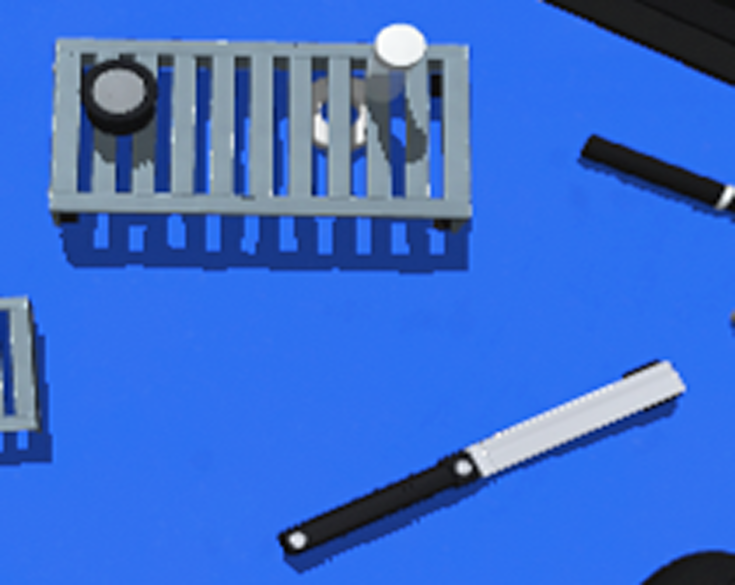

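The crop shows the ring through the slots at crop (340,113), about px (367,188). The pad end of the blade is at crop (655,375), and the handle's back end at (283,545). Now I'll refine the ring, the probe axis and the blade bend.

Run:
```python
from h import *
import pickle
d=pickle.load(open('f0.pkl','rb'));f=d['top'];P=pts3(f);hsv=cv2.cvtColor(f['pixels'],cv2.COLOR_RGB2HSV)
Z=P[:,:,2]; C=np.array([.693,.0044]);a=np.radians(-2.04);ax=np.array([np.cos(a),np.sin(a)]);ay=np.array([-ax[1],ax[0]])
m=np.zeros_like(Z,bool);m[163:225,282:408]=1
m&=(hsv[:,:,1]<110)
# ring: bright/neutral pixels seen beneath deck
q=m&(Z<.03);S=np.stack([(P[...,:2]-C)@ax,(P[...,:2]-C)@ay,Z],-1)*1000
T=S[q];T=T[(T[:,1]>-75)&(T[:,1]<75)&(T[:,2]>8)&(T[:,0]<50)]
h,e=np.histogram(T[:,1],np.arange(-75,76,8));print(h)
R=T[abs(T[:,2]-14)<4];print('ringtop',len(R),R.min(0),R.max(0),np.median(R,0))
u0,v0=350,395
for v in range(172,206,2): print(v,' '.join('%3d'%x if s<110 else ' . ' for x,s in zip(Z[v,350:392:2]*1000,hsv[v,350:392:2,1])))
# probe
pa=np.radians(-64.9);px=np.array([np.cos(pa),np.sin(pa)]);py=np.array([-px[1],px[0]])
g=np.zeros_like(Z,bool);g[262:345,340:475]=1;g&=(Z>.005)
B=np.c_[(P[g][:,:2]-[.4663,-.046])@px,(P[g][:,:2]-[.4663,-.046])@py,P[g][:,2]]*1000
print(B.min(0),B.max(0))
for x in range(-60,190,15):
    k=B[(B[:,0]>x)&(B[:,0]<=x+15)]
    if len(k):print(x,len(k),'y',np.round((k[:,1].min()+k[:,1].max())/2,1),np.round(np.ptp(k[:,1]),1),'z',np.round(np.percentile(k[:,2],[20,50,80]),1))
```

```text
[ 0  0 70 15 16 80  0  0  0  0  0  0  0  0  0  0  0  0]
ringtop 173 [  1.49572448 -57.65269747  10.03694272] [ 46.80408493 -28.29287923  17.58344114] [ 22.78466641 -36.24568807  13.43787214]
172  12  11  50  48  49  13  13  51  49  48  12  14  13  94 106 116 119 120 119 117  50
174  .   .   50  48  49  .   .   51  50  49  .   .   67  89  98 107  .  107 102  52  51
176  .   .   46  51  49  .   15  50  48  49  14   9  70  84  87  96  .   .   86  49  52
178  .    0  51  50  48  12  12  49  49  48  11  13  62  72  81  86  .   .   50  50  49
180  .   -1  51  50  49  16  13  52  47  52  11  16  59  68  71  72  .   .   47  48  48
182  .   .   48  47  50  13  14  49  48  50  15  12  13  56  62  62  .   .   49  48  48
184  .    0  52  49  48  13   8  48  49  47   3  13  14  48  50  50  .   .   49  50  49
186  .    2  52  50  49  16  .   51  51  46  .    8  13  46  53  51  .   .   49  47  47
188  .    1  47  49  48  15  .   47  50  50  .    0  13  48  50  50  .   .   48  49  49
190  .   .   48  48  49  12  11  47  47  48  .   11  14  51  52  50  .   .   48  47  49
192  .   .   49  49  49  16  
[... 623 characters left out ...]
206719] [193.36666762  63.30437945 911.73864212]
-60 30 y -7.8 29.4 z [20.2 22.4 24.4]
-45 76 y -0.8 16.6 z [21.9 23.5 25.1]
-30 79 y -5.4 26.0 z [21.8 23.3 24.8]
-15 80 y 5.3 78.2 z [21.2 23.3 24.8]
0 77 y 16.9 50.2 z [21.3 23.4 25. ]
15 76 y -13.0 41.6 z [21.4 23.5 25. ]
30 79 y -0.2 16.1 z [21.7 23.5 24.8]
45 84 y 19.9 59.6 z [15.6 17.5 20.4]
60 83 y -15.4 67.5 z [10.1 11.6 14.2]
75 93 y 3.3 64.8 z [10.5 12.  13.2]
90 91 y -11.1 148.8 z [11.6 13.2 14.4]
105 122 y -30.7 156.5 z [12.9 14.7 17.4]
120 174 y -48.3 136.8 z [14.9 17.1 26. ]
135 151 y -36.6 161.9 z [15.9 18.1 22.6]
150 108 y -45.3 116.4 z [16.8 18.2 20. ]
165 117 y 0.3 25.3 z [17.7 19.5 20.9]
180 22 y -1.3 23.1 z [19.2 20.3 21.8]
```

Call:
drive_tool(deltas=[-11.0,-9.5,3.0,10,-22.5,-19.1,6.0,20,-33.5,-28.5,9.0,30,-44.7,-38.2,12.0,41.5,-44.7,-38.2,15.0,41.5,-44.7,-38.2,15.0,41.5,-44.7,-38.2,15.0,41.5,-44.7,-38.2,15.0,41.5,-44.7,-38.2,15.0,41.5,-44.7,-38.2,15.0,41.5], hand=1)

```text
time: 1.35
position: [0.4674, -0.0484, 0.0804]
eef_rot: [[-0.423, 0.906, -0.001], [0.906, 0.423, -0.0], [0.0, -0.001, -1.0]]
ft_force: [1.1, 0.6, 0.2]
opening: 0.0853
finger_force: 0.0
```

Run:
```python
from h import *
import pickle
d=pickle.load(open('f0.pkl','rb'));f=d['top']
C=np.array([.693,.0044]);a=np.radians(-2.04);ax=np.array([np.cos(a),np.sin(a)]);ay=np.array([-ax[1],ax[0]])
X=cast(f,[(360,199),(362,199.5),(370,201),(372,199.5),(374,197.5)],.014)[:,:2]-C
print(np.c_[X@ax,X@ay]*1000)
X=cast(f,[(366.3,187)],.012)[:,:2];print('bore',X,(X-C)@ax,(X-C)@ay)
# front-edge pixel per column by saturation
hsv=cv2.cvtColor(f['pixels'],cv2.COLOR_RGB2HSV);print(hsv[194:206,358:377,1])
s=get_state();print(s['time'],s['position'],s['qpos'],np.round(s['eef_rot'],3).tolist(),s['ft_force'])
```

```text
[[  0.35416256 -30.49075669]
 [ -0.55395683 -34.31336888]
 [ -3.19743295 -49.59080225]
 [ -0.160545   -53.40946948]
 [  3.86793404 -57.23383743]]
bore [[ 0.71647448 -0.03915315]] [0.02500997] [-0.04268992]
[[ 50   6   0   2   2  11  54  50  48  48  49  52  15   3   2   2  25  47
   50]
 [ 50   6   2   1   1  11  53  47  47  48  47  50  18   2   2   2  17  48
   47]
 [ 49   5   4   3   3  12  52  48  48  48  49  48  15   3   2   4  14  48
   47]
 [ 49  34   4   3   1  13  53  50  48  49  51  49  20   4   4   3  23  47
   47]
 [ 53 134  46  13   4  20  52  49  47  44  48  46  13  10   0  57  83  44
   47]
 [ 54 201 166 105  82  54  49  50  47  47  47  45  20  72 117 186 139  43
   48]
 [ 51 201 217 213 194  95  44  47  47  43  47  48  98 178 218 218 131  42
   48]
 [ 49 200 214 214 210 107  38  46  48  47  47  50 166 215 209 211 129  39
   46]
 [ 47 196 213 208 209 125  38  45  51  49  46  47 165 214 210 211 160  37
   45]
 [ 48 196 212 208 205 139  37  46  49  47  45  47 162 215 210 206 172  36
   45]
 [ 49 195 212 205 208 139  38  47  47  47  46  48 173 211 207 208 170  35
   43]
 [ 49 196 212 204 206 137  37  47  48  49  46  45 180 207 207 208 170  35
   46]]
1.35 [ 0.46743336 -0.04844992  0.08040638] [-5.91115599e+00  1.43779406e+01 -2.35068220e+01  5.21474647e+01
 -9.91886822e-03  5.90438269e+01] [[-0.423, 0.906, -0.001], [0.906, 0.423, -0.0], [0.0, -0.001, -1.0]] [1.05810634 0.64806781 0.16559136]
```

Call:
drive_tool(deltas=[0.25,0,2.5,0,0.25,0,5.0,0,0.25,0,7.0,0,0.25,0,7.6,0,0.25,0,7.6,0], hand=1)

```text
time: 1.98
position: [0.4658, -0.0437, 0.0053]
eef_rot: [[-0.425, 0.905, -0.001], [0.905, 0.425, 0.0], [0.0, -0.001, -1.0]]
ft_force: [0.4, -0.1, -0.6]
opening: 0.0853
finger_force: 0.0
```

Call:
drive_tool(deltas=[0,0,0,0,0,0,0,0,0,0,0,0,0,0,0,0,0,0,0,0,0,0,0,0], hand=0, newtons=100)

```text
time: 2.72
position: [0.4663, -0.0438, 0.0059]
eef_rot: [[-0.425, 0.905, 0.001], [0.905, 0.425, -0.0], [-0.0, 0.001, -1.0]]
ft_force: [-1.6, 0.7, 8.0]
opening: 0.0136
finger_force: 98.3
```

Call:
drive_tool(deltas=[0,0,-2,0,0,0,-5,0,2.5,-2.1,-6,-9,2.5,-2.1,-6,-18,2.5,-2.1,-6,-27,2.5,-2.1,-6,-36,2.5,-2.1,-6,-45,2.5,-2.1,-6,-54,2.5,-2.1,-6,-62.8,2.5,-2.1,-6,-62.8,2.5,-2.1,-6,-62.8,2.5,-2.1,-6,-62.8])

```text
time: 4.22
position: [0.4363, -0.0301, 0.0653]
eef_rot: [[-0.999, 0.038, -0.0], [0.038, 0.999, -0.0], [0.0, -0.0, -1.0]]
ft_force: [-0.2, 0.9, -2.0]
opening: 0.0137
finger_force: 97.8
```

Run:
```python
from h import *
import pickle
d={n:viewer.grab_frame(n) for n in('scene','top')};pickle.dump(d,open('f1.pkl','wb'))
f=d['top'];P=pts3(f);s=get_state();t=s['position'];R=s['eef_rot'];print(t,np.round(s['qpos'],1),s['ft_force'],s['torque'])
q=(P.reshape(-1,3)-t)@R; Zw=P[...,2].ravel()
q=q*1000*[-1,1,1]
m=(Zw>.03)&(Zw<.12)&(abs(q[:,1])<18)&(q[:,0]>40)&(q[:,0]<195)
for x in range(45,195,10):
    k=m&(q[:,0]>x)&(q[:,0]<=x+10)
    if k.sum():print(x,k.sum(),np.round([(q[k,1].min()+q[k,1].max())/2,np.ptp(q[k,1])],1),np.round(np.median(Zw[k])*1000,1))
print('tip',q[m,0].max())
a=d['top']['pixels'][140:380,250:480,::-1];b=d['scene']['pixels'][180:400,200:470,::-1]
cv2.imwrite('pics/c2.png',np.hstack([cv2.resize(a,(400,440)),cv2.resize(b,(400,440))]))
```

```text
[ 0.43634572 -0.03009033  0.06531373] [ -3.9  12.5 -28.9  48.6  -0.   -1.8] [ 0.46370298  0.13389951 -2.29016726] [-0.01955298  0.04452628 -0.02041061]
75 3 [9.  0.2] 70.7
85 16 [6.5 5.4] 71.2
95 27 [4.9 8.9] 73.0
105 47 [-1.  17.8] 73.5
115 66 [-0.9 17.4] 74.6
125 66 [-0.9 17.8] 74.9
135 62 [-0.7 17.8] 76.0
145 66 [-1.5 19.6] 76.4
155 79 [-0.7 24.8] 77.7
165 87 [-0.6 24.8] 78.6
175 72 [-0.6 24.5] 78.9
tip 183.771906406089
```

View pics/c2.png

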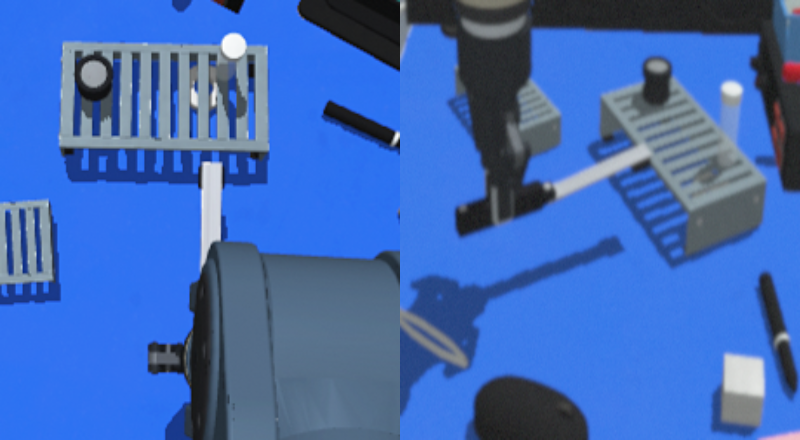

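The probe sits straight in the hand with its pad about 170 mm ahead of the TCP, in line with the ring and just in front of the shelf. The blade top at the pad is about 19 mm above the handle underside, so the bend is about 9 mm. Next: descend, then go in at mid-opening height.

Call:
drive_tool(deltas=[0,0,2,0,0,0,4,0,0,0,4.7,0,0,0,4.7,0,0,0,4.7,0])

```text
time: 4.95
position: [0.4368, -0.0301, 0.0189]
eef_rot: [[-0.999, 0.036, 0.001], [0.036, 0.999, -0.0], [-0.001, -0.0, -1.0]]
ft_force: [-0.2, 0.9, -1.3]
opening: 0.0137
finger_force: 97.8
```

Call:
drive_tool(deltas=[-1.5,0,0,0,-3,0,0,0,-4.5,0,0,0,-6,0,0,0,-7.5,0,0,0,-9,0,0,0,-10.2,0,0,0,-11.2,0,0,0,-11.2,0,0,0,-11.2,0,0,0,-11.2,0,0,0,-11.2,0,0,0])

```text
time: 6.45
position: [0.548, -0.0341, 0.0184]
eef_rot: [[-0.999, 0.036, -0.0], [0.036, 0.999, -0.0], [0.0, -0.0, -1.0]]
ft_force: [-0.1, -0.4, -1.5]
opening: 0.0135
finger_force: 97.8
```

Call:
drive_tool(deltas=[0,0,0.2,0,0,0,0.3,0,0,0,0.3,0,0,0,0.3,0])

```text
time: 6.95
position: [0.5482, -0.0341, 0.0153]
eef_rot: [[-0.999, 0.036, -0.0], [0.036, 0.999, -0.0], [0.0, -0.0, -1.0]]
ft_force: [-0.7, 0.3, -0.7]
opening: 0.0134
finger_force: 97.8
```

Call:
drive_tool(deltas=[0,0,0.1,0,0,0,0.2,0,0,0,0.2,0,0,0,0.2,0])

```text
time: 7.45
position: [0.5483, -0.0341, 0.0133]
eef_rot: [[-0.999, 0.036, -0.0], [0.036, 0.999, -0.0], [0.0, -0.0, -1.0]]
ft_force: [-0.6, 0.9, -1.5]
opening: 0.0139
finger_force: 97.8
```

```bash
cat > ft.py <<'E'
from h import *
F=[]
for i in range(5):
    viewer.grab_frame('top');s=get_state();F.append(np.r_[s['ft_force'],s['torque'],s['position']])
F=np.array(F);print(s['time'],np.round(F.mean(0),4),np.round(F.std(0),2)[:6])
E
python3 ft.py
```

```text
7.7 [-0.0307 -0.0344 -1.5514  0.0235  0.066  -0.0053  0.5483 -0.0341  0.0133] [0.48 0.26 0.4  0.04 0.03 0.02]
```

Call:
drive_tool(deltas=[0,0,0.1,0,0,0,0.2,0,0,0,0.2,0,0,0,0.2,0])

```text
time: 8.2
position: [0.5483, -0.0341, 0.0113]
eef_rot: [[-0.999, 0.036, -0.0], [0.036, 0.999, -0.0], [0.0, -0.0, -1.0]]
ft_force: [-0.6, 0.4, -1.7]
opening: 0.0137
finger_force: 97.8
```

```bash
python3 ft.py
```

```text
8.45 [-0.1897  0.035  -1.6737 -0.0113  0.0467 -0.0062  0.5483 -0.0341  0.0113] [0.28 0.43 0.46 0.02 0.04 0.04]
```

Call:
drive_tool(deltas=[0,0,0.1,0,0,0,0.1,0,0,0,0.1,0])

```text
time: 8.82
position: [0.5484, -0.0341, 0.0104]
eef_rot: [[-0.999, 0.036, 0.0], [0.036, 0.999, -0.0], [-0.0, -0.0, -1.0]]
ft_force: [-0.2, 1.0, -1.2]
opening: 0.0135
finger_force: 97.8
```

```bash
python3 ft.py
```

```text
9.075 [ 2.039e-01  5.070e-02 -8.971e-01  1.780e-02 -5.250e-02 -7.000e-04
  5.483e-01 -3.410e-02  1.040e-02] [0.52 0.5  0.31 0.04 0.03 0.04]
```

Call:
drive_tool(deltas=[0,0,0.1,0,0,0,0.1,0,0,0,0.1,0])

```text
time: 9.45
position: [0.5483, -0.0341, 0.0094]
eef_rot: [[-0.999, 0.036, 0.0], [0.036, 0.999, -0.0], [-0.0, -0.0, -1.0]]
ft_force: [-0.0, 0.5, 0.5]
opening: 0.0139
finger_force: 98.0
```

```bash
python3 ft.py
```

```text
9.7 [-0.1235  0.0769  0.6487  0.0128 -0.1857  0.0221  0.5483 -0.0341  0.0094] [0.6  0.42 0.38 0.04 0.04 0.04]
```

Call:
drive_tool(deltas=[0,0,0.1,0,0,0,0.1,0,0,0,0.1,0])

```text
time: 10.07
position: [0.5483, -0.0341, 0.0084]
eef_rot: [[-0.999, 0.036, 0.0], [0.036, 0.999, -0.0], [-0.0, -0.0, -1.0]]
ft_force: [-1.3, -1.0, 2.7]
opening: 0.0138
finger_force: 98.2
```

```bash
python3 ft.py
```

```text
10.325 [-0.6543 -0.353   1.2805  0.0091 -0.3031  0.018   0.5483 -0.0341  0.0084] [0.63 0.31 0.47 0.02 0.02 0.03]
```

Call:
drive_tool(deltas=[0,0,0.08,0,0,0,0.08,0,0,0,0.08,0])

```text
time: 10.7
position: [0.5483, -0.0341, 0.0076]
eef_rot: [[-0.999, 0.036, 0.0], [0.036, 0.999, -0.0], [-0.0, -0.0, -1.0]]
ft_force: [-0.4, -0.0, 2.7]
opening: 0.0135
finger_force: 98.3
```

```bash
python3 ft.py
```

```text
10.95 [-0.9199  0.0603  2.5142  0.0079 -0.4369  0.0104  0.5483 -0.0341  0.0076] [0.32 0.39 0.62 0.03 0.02 0.02]
```

Call:
drive_tool(deltas=[0,0,0.04,0,0,0,0.04,0,0.3,0,0.04,0,0.6,0,0.04,0,0.9,0,0.04,0,1.2,0,0.04,0,1.5,0,0.04,0])

```text
time: 11.82
position: [0.5333, -0.0336, 0.0072]
eef_rot: [[-0.999, 0.036, 0.0], [0.036, 0.999, -0.0], [-0.0, -0.0, -1.0]]
ft_force: [3.8, 0.0, 3.1]
opening: 0.0136
finger_force: 98.4
```

```bash
python3 ft.py
cat > ring.py <<'E'
from h import *
import sys
C=np.array([.693,.0044]);a=np.radians(-2.04);ax=np.array([np.cos(a),np.sin(a)]);ay=np.array([-ax[1],ax[0]])
f=viewer.grab_frame('top');P=pts3(f);s=get_state();hsv=cv2.cvtColor(f['pixels'],cv2.COLOR_RGB2HSV)
S=np.stack([(P[...,:2]-C)@ax,(P[...,:2]-C)@ay,P[...,2]],-1)*1000
m=(hsv[...,1]<110)&(S[...,2]>8)&(S[...,2]<20)&(abs(S[...,1]+44)<40)&(S[...,0]>-150)&(S[...,0]<51)
for lo in (-62,-56,-50,-44,-38,-32,-26):
    k=m&(S[...,1]>lo)&(S[...,1]<=lo+6);q=S[k]
    if len(q)>4:print(lo,len(q),np.round(np.percentile(q[:,0],[3,97]),1))
p=np.array(s['position']);print('pad shelf',(p[:2]-C)@ax*1000+170,(p[:2]-C)@ay*1000)
if len(sys.argv)>1: cv2.imwrite(sys.argv[1],np.hstack([cv2.resize(x,(400,440),interpolation=cv2.INTER_CUBIC) for x in (f['pixels'][150:260,300:420,::-1],viewer.grab_frame('scene')['pixels'][200:340,300:460,::-1])]))
E
python3 ring.py pics/c3.png
```

```text
12.075 [ 2.1682 -0.5004  3.3763 -0.0487 -1.1893 -0.0079  0.5329 -0.0336  0.0071] [0.89 0.34 0.51 0.03 0.13 0.03]
-38 13 [19.3 30.6]
-32 22 [ 5.7 27.7]
pad shelf 11.327252362379113 -43.63283938830298
```

View pics/c3.png

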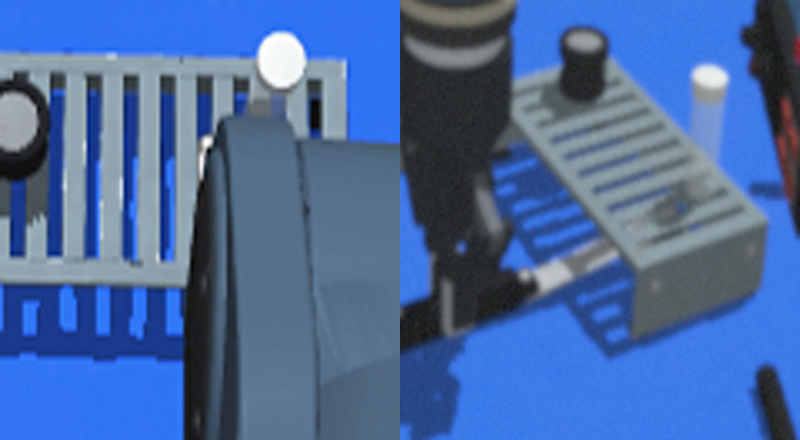

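The top view is partly covered by the arm. The ring edge at crop (205,155) now spans shelf x up to about 30 instead of 46, so the ring has followed some 15 mm. The pressing force is about 5 N. Continuing the drag.

Call:
drive_tool(deltas=[0.4,0,0,0,0.8,0,0,0,1.2,0,0,0,1.6,0,0,0,2.0,0,0,0,2.4,0,0,0,2.8,0,0,0,3.2,0,0,0,3.6,0,0,0,4.0,0,0,0])

```text
time: 13.42
position: [0.4931, -0.0321, 0.0071]
eef_rot: [[-0.999, 0.036, 0.0], [0.036, 0.999, -0.0], [-0.0, -0.0, -1.0]]
ft_force: [4.2, 1.1, 3.7]
opening: 0.0137
finger_force: 98.4
```

```bash
python3 ft.py; python3 ring.py
```

```text
13.675 [ 1.5919 -0.0553  3.7901 -0.0477 -1.1071 -0.0099  0.4925 -0.0321  0.007 ] [0.85 0.41 0.55 0.01 0.19 0.01]
-56 5 [-11.4  -8.5]
-38 23 [-52.1  -9.4]
-32 30 [-50.8 -12.9]
pad shelf -29.009369144846232 -43.62377289774661
```

Call:
drive_tool(deltas=[0.4,0,0,0,0.8,0,0,0,1.2,0,0,0,1.6,0,0,0,2.0,0,0,0,2.4,0,0,0,2.8,0,0,0,3.2,0,0,0,3.6,0,0,0])

```text
time: 14.85
position: [0.4571, -0.0309, 0.0071]
eef_rot: [[-0.999, 0.036, -0.0], [0.036, 0.999, -0.0], [0.0, -0.0, -1.0]]
ft_force: [3.7, -0.3, 3.1]
opening: 0.0139
finger_force: 98.4
```

Call:
drive_tool(deltas=[0.4,0,0,0,0.8,0,0,0,1.2,0,0,0,1.6,0,0,0,2.0,0,0,0,2.4,0,0,0,2.8,0,0,0,3.2,0,0,0,3.4,0,0,0,3.4,0,0,0])

```text
time: 16.1
position: [0.423, -0.0296, 0.0071]
eef_rot: [[-0.999, 0.036, -0.001], [0.036, 0.999, -0.0], [0.0, -0.0, -1.0]]
ft_force: [1.6, 0.4, 2.6]
opening: 0.0135
finger_force: 98.4
```

```bash
python3 ring.py pics/c4.png
```

```text
-62 45 [-116.7  -82.5]
-56 21 [-148.1  -78.7]
-50 41 [-149.4  -77.1]
-44 40 [-149.5  -77.4]
-38 44 [-145.4  -79.1]
-32 62 [-119.1  -83.3]
-26 45 [-115.1  -88. ]
pad shelf -98.6949884834155 -43.59717615423376
```

View pics/c4.png

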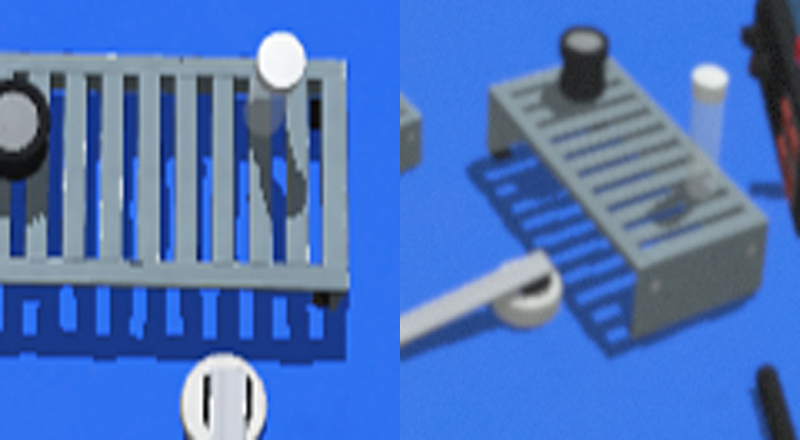

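The ring is fully out, its back edge some 22 mm in front of the shelf; it lies at crop (223,397) under the pad, and the loupe and vial stand unmoved. Next I'll lift, turn, and check the laying spot.

Call:
drive_tool(deltas=[-0.1,0,-0.2,0,-0.1,0,-0.5,0,-0.1,0,-1.2,0,0,0,-3,0,0,0,-5.5,0,0,0,-5.5,0,0,1,-5.5,10,0,2,-5.5,20,0,3,-5.5,30,-1,4,-5.5,40,-2,5.5,-5.5,50,-2.4,7,-5.5,60])

```text
time: 17.7
position: [0.4496, 0.0398, 0.0612]
eef_rot: [[-0.463, 0.886, -0.001], [0.886, 0.463, -0.0], [0.001, -0.001, -1.0]]
ft_force: [0.1, 0.2, -2.5]
opening: 0.0137
finger_force: 97.7
```

```bash
python3 ft.py
python3 - <<'E'
from h import *
import pickle
f=pickle.load(open('f0.pkl','rb'))['top']
print(cast(f,[(281,298),(195,300),(440,360),(464,335),(412,377)],.0)[:,:2])
f=viewer.grab_frame('top');cv2.imwrite('pics/c5.png',f['pixels'][:,:,::-1]);P=pts3(f)
s=f['pixels'].astype(int);m=(s.min(2)>130)&(abs(P[...,2]-.014)<.006)&(abs(P[...,0]-.59)<.05)&(abs(P[...,1]+.036)<.05)
q=P[m];print('ring',q.min(0),q.max(0),(q.min(0)+q.max(0))/2)
E
```

```text
17.95 [ 0.137   0.1152 -1.2387  0.0503  0.0015 -0.0196  0.4494  0.0399  0.0613] [0.5  0.7  0.52 0.07 0.07 0.03]
[[ 0.50714224  0.12630027]
 [ 0.50579334  0.28727423]
 [ 0.38919509 -0.16471437]
 [ 0.43354141 -0.21183732]
 [ 0.35983011 -0.11184806]]
ring [ 0.57032739 -0.05910254  0.00913606] [ 0.61475586 -0.0115962   0.01897144] [ 0.59254163 -0.03534937  0.01405375]
```

View pics/c5.png

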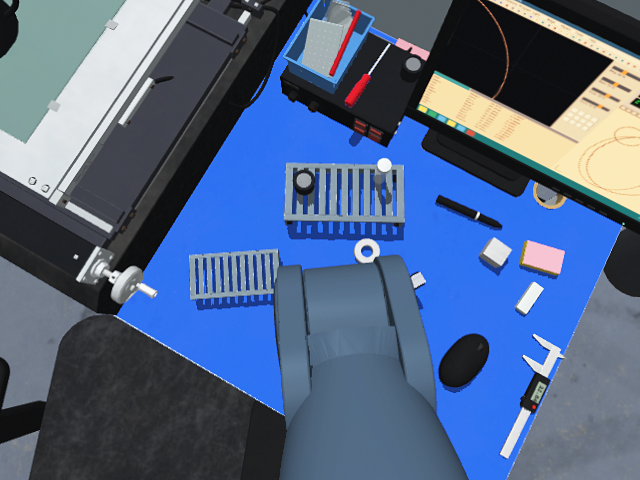

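The ring lies flat and clear at px (367,250). The probe is held above free table, and the arm hides most of it in this view. Laying it down.

Call:
drive_tool(deltas=[0,0,2,0,0,0,4,0,0,0,5.0,0,0,0,5.3,0,0,0,5.45,0,0,0,5.5,0,0,0,5.5,0,0,0,5.5,0])

```text
time: 19.0
position: [0.45, 0.0395, 0.0073]
eef_rot: [[-0.469, 0.883, 0.0], [0.883, 0.469, -0.0], [-0.0, 0.0, -1.0]]
ft_force: [-1.0, -0.7, -1.0]
opening: 0.0139
finger_force: 97.9
```

```bash
python3 ft.py
```

```text
19.25 [ 0.1458  0.0902 -1.2506  0.0354  0.0351 -0.0084  0.4499  0.0395  0.0072] [0.45 0.26 0.63 0.04 0.02 0.01]
```

Call:
drive_tool(deltas=[0,0,0.05,0,0,0,0.1,0,0,0,0.13,0,0,0,0.13,0])

```text
time: 19.75
position: [0.4498, 0.0395, 0.0059]
eef_rot: [[-0.469, 0.883, -0.0], [0.883, 0.469, -0.0], [-0.0, -0.0, -1.0]]
ft_force: [-1.2, -0.7, 2.4]
opening: 0.0136
finger_force: 98.3
```

Call:
drive_tool(deltas=[0,0,0,0,0,0,0,0,0,0,0,0,0,0,0,0,0,0,0,0,0,0,0,0,0,0,0,0,0,0,0,0], hand=1)

```text
time: 20.75
position: [0.4498, 0.0395, 0.0058]
eef_rot: [[-0.468, 0.883, -0.0], [0.883, 0.468, -0.0], [-0.0, -0.0, -1.0]]
ft_force: [-0.7, 0.2, -0.4]
opening: 0.0853
finger_force: 0.0
```

Call:
drive_tool(deltas=[0,0,-1,0,0,0,-3,0,0,0,-6,0,0,0,-10,0,0,0,-15,0,0,0,-15,0,10,0,-18,0,14,20,-18,0,14,20,-18,0,14,20,-18,0,14,20,-18,0,14,20,-18,0])

```text
time: 22.25
position: [0.5614, 0.2582, 0.1846]
eef_rot: [[-0.47, 0.883, -0.001], [0.883, 0.47, -0.001], [0.0, -0.001, -1.0]]
ft_force: [-0.1, 0.3, 0.5]
opening: 0.085
finger_force: 0.0
```

Run:
```python
from h import *
s=get_state();print(s['time'],s['position'],s['opening'])
a=viewer.grab_frame('top');P=pts3(a);b=viewer.grab_frame('scene')
print('ring px z',[np.round(P[v,u],3).tolist() for u,v in((358,250),(367,241),(377,251))],'loupe',P[181,303],'vial',P[166,384])
cv2.imwrite('pics/c6.png',np.hstack([cv2.resize(x[...,::-1],(400,300)) for x in(a['pixels'],b['pixels'])]))
```

```text
22.25 [0.56144439 0.25824531 0.18455852] 0.08502600436876973
ring px z [[0.594, -0.019, 0.012], [0.611, -0.037, 0.012], [0.591, -0.055, 0.014]] loupe [0.70689679 0.08081688 0.08560269] vial [ 0.71973809 -0.05802083  0.12215707]
```

View pics/c6.png

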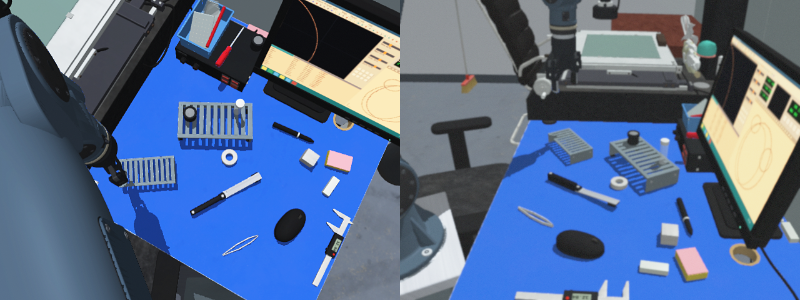

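The picture shows the ring flat in front of the shelf at (229,158) and the probe lying flat at (192,215) to (260,177), well off the ring. The loupe and vial have not moved, and the arm is clear of everything.

```bash
python3 -c "
from rig import job
print(job.hand_in())"
```

```text
the job is handed in; nothing more can be done
None
```

I dragged the ring out with the probe at about 5 N; it lies flat about 20 mm in front of the shelf, the probe is flat on the table off the ring, the loupe and vial are unmoved, and I handed the job in at about 22 s.

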